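Set and lock the suction regulator

ROBOT

A 7-joint arm with a two-finger parallel gripper is mounted at the origin on a cart in front of the work surface, level with it; the furniture and walls round the work are solid. World frame = base frame: x ahead of the robot, y to its left, z up, the work surface at z = 0. Lengths are in m, angles in rad, forces in N, time in s.
With the tool pointing down it reaches from about 0.4 to 0.85 m from the base axis. Payload 10.4 kg.
Tool frame: the origin (TCP) lies at the very end of the fingers, on their centre line; the grasp point (between the pads) lies r.grasp_offset behind it (r.grasp_offset is the distance from the TCP to the grasp point, in m); z points along the fingers, y is the direction in which the jaws open and shut (so a half turn about z gives the same grasp; the last joint's range is limited). The gripper opens to 87 mm and grips with 3 to 60 N. Pads are 19 mm wide; open, the fingers measure 117 mm over their backs; the gripper's body (75 mm by 190 mm) begins 51 mm behind the grasp point.
Start: joints at [1.305, 0.332, -0.065, 1.46, 0.022, 1.35, -0.088], TCP at [0.15, -0.607, 0.223] pointing down, gripper open.
Joint ranges: [-2.6, 2.6], [-0.5, 2.12], [-1.47, 1.34], [0.16, 2.42], [-1.27, 4.41], [0.06, 2.06], [-2.6, 2.6]. Speed limits (rad/s): [2.22, 2.22, 2.79, 2.79, 3.14, 3.14, 3.14].

INTERFACE

Orientations are given as a unit quaternion [x, y, z, w].
In Python, from bench import read_state, cams, job, r gives the robot as it stands. The module is installed in compiled form; this text tells all that it offers.
- The arm moves only by the tool arm_command, never from a script. Its argument "increments" is a list of rows, each an object of numbers: "gripper": the opening in per cent of the stroke, from 0 (shut) to 100 (fully open); "dx", "dy", "dz": the shift along the tool's x, y, z in m; "spin": the turn about the tool's z in degrees. In form: [{"gripper": .., "dx": .., "dy": .., "dz": .., "spin": ..}, ...]. A call has exactly 8 rows; each row shifts and turns the commanded pose from where the row before left it, along the tool's axes as they then stand; what a row does not reach is not made up. A row lasts 1/8 s, in which the tool goes at most 62.5 mm and 10.7 degrees, less where a joint would pass 70% of its speed; a pose out of reach is approached as far as the arm can. A call with a gripper value outside its range is refused whole. The fingers move at their own pace and stop on an object; "grip_force" is the grip in N (left out, the last holds). Time passes only in rows, so rows that do not move let the fingers close, or fill a call up. It gives the time, the measured TCP pose, the force and the opening at its end, in the units of the state.
- read_state(): the state, without advancing time (a new reading comes with each control period).
- cams.camera(name): name is "scene" or "top"; returns the picture (480x640x3 uint8, red, green, blue); there is no depth.
- cams.camera_info(name): a dict with "K" (3x3 intrinsics, pixels), "rvec" (rotation vector, rad) and "tvec" (3), from world to camera coordinates, as OpenCV has them. Camera axes: x right, y down, z forward; pixel columns grow to the right and rows downward; lengths in m; the calibration is good to about 2 mm. A picture is of the moment at which its call begins. camera_info takes no time and is no camera call.
- job.close_job(): hands the job in, once; it reports no verdict.
The state is a dict: "time": time; "joint_positions": joint angles; "joint_vel": joint speeds; "joint_torque": joint torques, N m; "ee_pos": TCP position; "eef_rot": TCP orientation; "ft_force": force on the tool from outside, world axes, zero at the start; "torque": the same for the moment, N m; "width": finger opening in m.
Only numpy, scipy, OpenCV 4.12 (cv2) and the standard library are available. Lean on these libraries where they do the work, as an engineer would, in place of code of your own. Each camera call takes 0.05 s, during which the arm holds its last target.

TASK

Set and lock the suction regulator: turn its black bar knob until the white line on the knob stands at the orange mark, an orange arc on the dial's ring, then pull the knob straight up, all the way out, so that it locks there. The lock has one narrow notch somewhere along the orange arc, and it cannot be seen: if a gentle pull stops after a few millimetres, never force it, but turn the knob a little at a time along the arc and feel for the place where it comes out freely. Then let go, and leave the things standing round it where they are.

Things in the scene. Friction and masses are not known exactly. Their poses are not given: they have to be found in the camera images.
- regulator: the suction regulator, fixed to the table: steel foot plate 150 x 130 x 12 mm, on it a grey drum of 100 mm diameter whose flat top with a white dial is 70 mm above the table. A small round gauge stands out of its front, a brass hose barb out of its side. Origin: centre of the underside, on the knob's axis; -x points to the gauge side, y to the hose barb, z up along the knob's axis
- knob_grip (a point): point on the knob's vertical axis, 15 mm below the top of its bar. The black knob: an upright flat-sided bar 52 mm long (x axis), 18 mm wide (y axis), 35 mm high, on a round skirt of 58 mm diameter. Pushed in, the skirt's top is 79 mm and the bar's top 114 mm above the table. x points along the bar away from the white line; the frame turns and rises with the knob
- index_line (a point): outer end of the white line on the bar's top, 26 mm from the axis; same axes as knob_grip. The line is at the mark when it points from the axis towards the mark
- orange_mark (a point): middle (thin black line) of the orange mark: an orange arc reaching 0.27 rad to either side, on the fixed dark ring round the dial, 44.5 mm from the axis, 73 mm above the table. z up, -x points from the axis to this point. The hidden notch in which the knob can be pulled out lies anywhere within 0.24 rad either side of it, and lets the knob through over about 0.08 rad of turn
- knob_turn (a joint): turn of the knob in rad, positive counter-clockwise seen from above; 0 when the white line points to the gauge (regulator's -x). Range -0.9 to 1.7. Turning needs about 0.05 N m, plus a little when pulled against the lock plate
- mark_ring (a joint): turn of the set ring in rad in the same sense and zero as knob_turn: the line stands at the middle of the orange mark when the two are equal
- knob_pull (a joint): how far the knob is pulled up, in m: 0 pushed in, 0.012 fully out at a stop (locked: a green sleeve shows, it turns no more than 0.05 rad either way). Slides with about 3 N of friction and stays where it is left. Away from the notch a flat-ended stud on it meets the lock plate after 2.5 mm and does not slip in by itself
- lock_plate (a joint): lift of the hidden spring-loaded lock plate in m, 0 at rest: away from the notch the pulled knob lifts it against 3 N per mm. It must not be lifted more than 5 mm (15 N on the plate, about 18 N of pull at the knob)
- vial_a_mid (a point): centre of a loose clear sample vial with black cap, 47 x 58 x 124 mm, upright, z up; a bystander
- pot_mid (a point): centre of a loose cream pill pot with white lid, 38 mm diameter, 58 mm high, z up; a bystander
- tape_mid (a point): centre of a loose roll of white tape, 62 mm diameter, 48 mm high, lying flat, z up; a bystander
There are look-alikes about, which are no part of the job. Of the things that look like the regulator, the larger one is meant.

How it is judged:
On the way, in this order (a step that is already met when the one before it is completed fails the run):
1. the white line is turned to the orange mark (within 0.34 rad of its middle) with the knob still in (pulled out less than 4 mm) (angle between the x axis of index_line and the x axis of orange_mark, either way round below 0.34 rad and value of joint knob_pull below 0.004 m), for 0.1 s.
2. the knob is pulled out at least 10 mm in the notch (value of joint knob_pull above 0.01 m and angle between the x axis of index_line and the x axis of orange_mark, either way round below 0.34 rad), for 0.2 s.
At the end, for the whole second after the job is handed in: the knob is out by at least 10 mm of its 12 mm and at rest, its white line at the orange mark, within 0.34 rad of its middle (all of step 2 and velocity of joint knob_pull between -0.01 and 0.01 m/s); the robot touches nothing.
It fails at once if the knob is forced against the lock plate: plate lifted more than 5 mm (15 N) (value of joint lock_plate above 0.005 m).
It fails at once if bystander vial_a moved more than 30 mm (distance of vial_a_mid from where it was at the start of the episode above 0.03 m).
It fails at once if bystander pot moved more than 30 mm (distance of pot_mid from where it was at the start of the episode above 0.03 m).
It fails at once if bystander tape moved more than 30 mm (distance of tape_mid from where it was at the start of the episode above 0.03 m).
It also fails if it takes over 58 s, if anything falls off the work surface, if the arm or the gripper's body presses on something with over 40 N, if the wrist force passes 120 N, or if a joint passes its speed limit or range.

## Working session

There is one attempt and no reset: what is moved stays moved. The work goes in short steps, Python scripts to look and compute and a tool call to move; the robot and the scene stay as the last step left them, time stands still between calls to the robot, and variables do not carry over. Pictures are saved under pics/ and viewed, and the job is handed in when it is done.

Besides the shell and the picture viewer there is one more tool, called in YAML: its name, and indented under it one key for each argument. arm_command: Moves the arm, as the interface text tells. Its arguments: {"type":"object","properties":{"increments":{"type":"array","items":{"type":"object","properties":{"gripper":{"type":"number"},"dx":{"type":"number"},"dy":{"type":"number"},"dz":{"type":"number"},"spin":{"type":"number"}}}},"grip_force":{"type":"number"}},"required":["increments"]}

```bash
mkdir -p pics
cat > h.py <<'E'
import numpy as np, cv2
from bench import read_state, cams, job, r
def snap(n,f,crop=None,s=1):
    im=cams.camera(n)[:,:,::-1].copy()
    cv2.imwrite(f'pics/full_{f}.png',im)
    if crop: x0,y0,x1,y1=crop; im=im[y0:y1,x0:x1]
    if s!=1: im=cv2.resize(im,None,fx=s,fy=s,interpolation=cv2.INTER_CUBIC)
    cv2.imwrite(f'pics/{f}.png',im)
def px2w(n,u,v,z):
    c=cams.camera_info(n);R=cv2.Rodrigues(np.array(c['rvec'],float))[0];t=np.array(c['tvec'],float).ravel()
    d=R.T@np.linalg.inv(np.array(c['K']))@np.array([u,v,1.]);o=-R.T@t
    return o+d*(z-o[2])/d[2]
def w2px(n,p):
    c=cams.camera_info(n)
    return cv2.projectPoints(np.array(p,float).reshape(-1,1,3),np.array(c['rvec'],float),np.array(c['tvec'],float),np.array(c['K'],float),None)[0].reshape(-1,2)
E
python3 - <<'E'
from h import *
snap('scene','s0');snap('top','t0')
print(read_state(),r.grasp_offset)
for n in('scene','top'):
    c=cams.camera_info(n);R=cv2.Rodrigues(np.array(c['rvec'],float))[0];print(n,-R.T@np.array(c['tvec']).ravel(),R)
E
```

```text
{'time': 0.1, 'joint_positions': array([ 1.30540825,  0.33281745, -0.06468614,  1.46082449,  0.02157041,
        1.34985258, -0.08851852]), 'joint_vel': array([-0.00023782, -0.00083009,  0.00075421, -0.00360411,  0.00317088,
       -0.00126405,  0.00068214]), 'joint_torque': array([ 1.37078365e-03, -6.24549294e+01,  2.43605155e-02, -3.90717208e+01,
       -6.15523173e-02,  3.66628601e-02,  6.92473168e-05]), 'ee_pos': array([ 0.15018053, -0.60636199,  0.22184364]), 'eef_rot': array([ 9.92641794e-01,  1.21086353e-01, -8.64733821e-05, -5.97876391e-04]), 'ft_force': array([-0.02344971, -0.10044166, -0.16786251]), 'torque': array([-0.05833632, -0.01027737,  0.02269702]), 'width': 0.08699039366079779} 0.0187
scene [-0.57213931  0.56090066  0.6711084 ] [[-0.42398316 -0.90560445  0.01090246]
 [-0.39322293  0.17322709 -0.90297736]
 [ 0.81585171 -0.38713429 -0.4295498 ]]
top [0.33369732 0.04661359 1.10348061] [[-0.01418022 -0.99987033  0.00763126]
 [-0.9861287   0.01272224 -0.16549422]
 [ 0.16537568 -0.00987215 -0.98618123]]
```

View pics/s0.png

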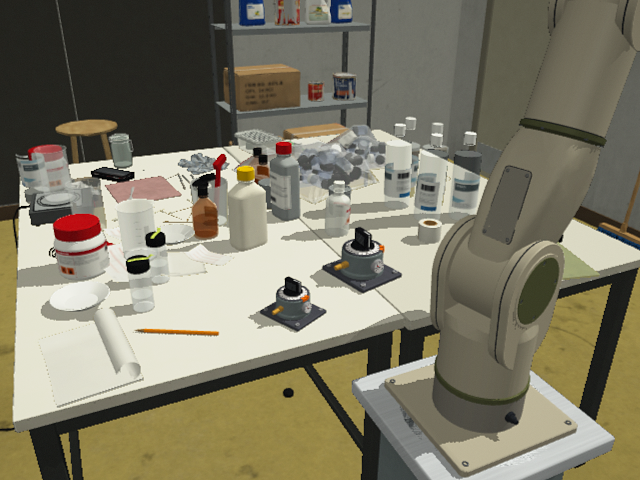

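View pics/t0.png

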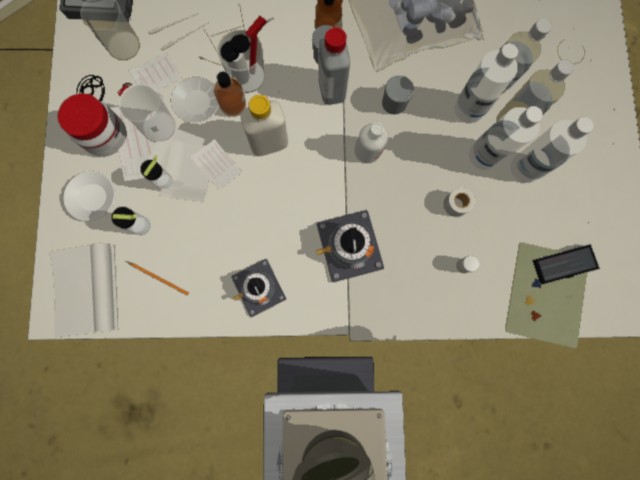

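Run:
```python
from h import *
im=cv2.imread('pics/full_t0.png')[195:295,300:400]
cv2.imwrite('pics/t0c.png',cv2.resize(im,None,fx=6,fy=6,interpolation=cv2.INTER_CUBIC))
im=cv2.imread('pics/full_s0.png')[215:295,315:415]
cv2.imwrite('pics/s0c.png',cv2.resize(im,None,fx=7,fy=7,interpolation=cv2.INTER_CUBIC))
print(w2px('top',[[0.15,-.607,.222]]))
```

```text
[[669.58458029 409.6318691 ]]
```

View pics/t0c.png

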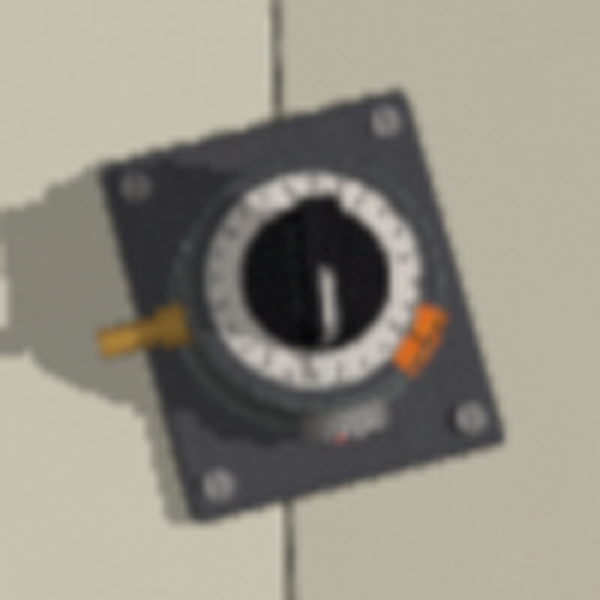

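View pics/s0c.png

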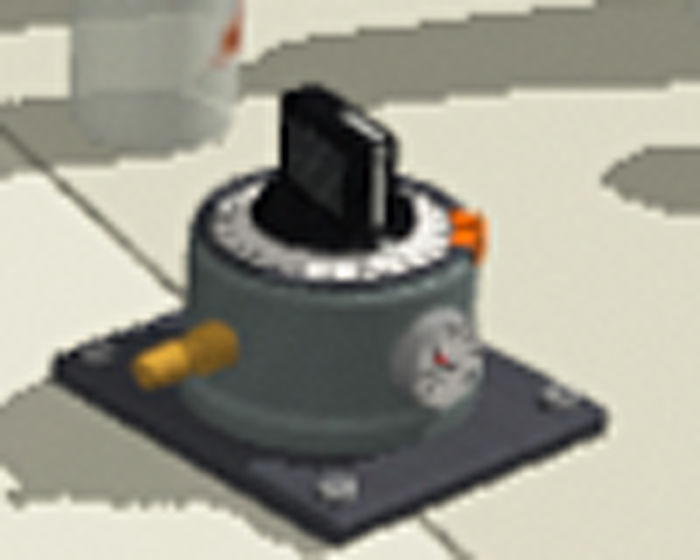

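Run:
```python
from h import *
P=lambda u,v,z:px2w('top',300+(u+.5)/6-.5,195+(v+.5)/6-.5,z)
c=[P(*q,.012) for q in[(103,170),(403,90),(503,440),(195,522)]]
for a in c:print(a)
o=np.mean(c,0);print('axis',o)
print([np.linalg.norm(c[i]-c[i-1]) for i in range(4)])
print('dial c',P(316,280,.072), 'skirt',P(316,278,.079))
m=P(421,340,.073);l0=P(323,265,.114);l1=P(327,322,.114)
o2=o.copy()
for n,q in(('mark',m),('line in',l0),('line out',l1)):
    d=q-o;print(n,q,np.linalg.norm(d[:2]),np.degrees(np.arctan2(d[1],d[0])))
print('line dir',np.degrees(np.arctan2(*(l1-l0)[1::-1])))
g=(c[2]+c[3]-c[0]-c[1]);print('gauge dir',np.degrees(np.arctan2(g[1],g[0])))
```

```text
[0.5487071  0.03288103 0.012     ]
[ 0.58015393 -0.08901799  0.012     ]
[ 0.43767994 -0.1240673   0.012     ]
[ 0.4069381  -0.00131833  0.012     ]
axis [ 0.49336977 -0.04538065  0.012     ]
[np.float64(0.14583567730052183), np.float64(0.1258899287066451), np.float64(0.14672181074188365), np.float64(0.12653998733954708)]
dial c [ 0.49350879 -0.04625893  0.072     ] skirt [ 0.49318404 -0.04564941  0.079     ]
mark [ 0.46999219 -0.08508603  0.073     ] 0.04607633557011323 -120.48856029574847
line in [ 0.49247674 -0.04516973  0.114     ] 0.000917600524341024 166.71112269396122
line out [ 0.47157988 -0.04603856  0.114     ] 0.021799811744484584 -178.27055243617073
line dir -177.61915803842132
gauge dir -166.3080483313692
```

arm_command:
  increments:
    - {"gripper":100,"dx":0.02,"dy":-0.02,"dz":-0.02,"spin":0}
    - {"gripper":100,"dx":0.035,"dy":-0.035,"dz":-0.02,"spin":0}
    - {"gripper":100,"dx":0.035,"dy":-0.035,"dz":-0.01,"spin":0}
    - {"gripper":100,"dx":0.035,"dy":-0.035,"dz":0,"spin":0}
    - {"gripper":100,"dx":0.035,"dy":-0.035,"dz":0,"spin":0}
    - {"gripper":100,"dx":0.035,"dy":-0.035,"dz":0,"spin":0}
    - {"gripper":100,"dx":0.035,"dy":-0.035,"dz":0,"spin":0}
    - {"gripper":100,"dx":0.035,"dy":-0.035,"dz":0,"spin":0}

```text
time: 1.1
ee_pos: [0.3443, -0.2842, 0.2724]
eef_rot: [0.993, 0.121, -0.0, 0.0]
ft_force: [1.4, 0.2, 0.9]
width: 0.0871
```

arm_command:
  increments:
    - {"gripper":100,"dx":0.035,"dy":-0.035,"dz":0,"spin":0}
    - {"gripper":100,"dx":0.035,"dy":-0.035,"dz":0,"spin":0}
    - {"gripper":100,"dx":0.035,"dy":-0.035,"dz":0,"spin":0}
    - {"gripper":100,"dx":0.035,"dy":-0.035,"dz":0,"spin":0}
    - {"gripper":100,"dx":0.035,"dy":-0.035,"dz":0,"spin":0}
    - {"gripper":100,"dx":0.028,"dy":-0.0265,"dz":0,"spin":4}
    - {"gripper":100,"dx":0,"dy":0,"dz":0,"spin":4}
    - {"gripper":100,"dx":0,"dy":0,"dz":0,"spin":4}

```text
time: 2.1
ee_pos: [0.4923, -0.0408, 0.2721]
eef_rot: [1.0, 0.016, -0.0, -0.0]
ft_force: [-0.5, -0.4, -0.9]
width: 0.0869
```

```bash
cat > st.py <<'E'
from h import *
from scipy.spatial.transform import Rotation as Ro
s=read_state();R=Ro.from_quat(s['eef_rot']).as_matrix()
print('t',s['time'],'pos',s['ee_pos'].round(4),'toolx deg',np.degrees(np.arctan2(R[1,0],R[0,0])).round(2),'z',R[:,2].round(3),'F',s['ft_force'].round(2),'M',s['torque'].round(3),'w',round(s['width'],4),'q',s['joint_positions'].round(2))
d=np.array([.4934,-.0458,s['ee_pos'][2]])-s['ee_pos'];print('to axis in tool',(R.T@d).round(4))
E
python3 st.py
```

```text
t 2.1 pos [ 0.4923 -0.0408  0.2721] toolx deg 1.85 z [-0.001  0.    -1.   ] F [-0.52 -0.37 -0.91] M [-0.031  0.059 -0.028] w 0.0869 q [ 0.67  0.06 -0.7   1.69  0.04  1.41 -1.58]
to axis in tool [ 0.0009  0.0051 -0.    ]
```

arm_command:
  increments:
    - {"gripper":100,"dx":0.001,"dy":0.005,"dz":0.02}
    - {"gripper":100,"dz":0.03}
    - {"gripper":100,"dz":0.03}
    - {"gripper":100,"dz":0.03}
    - {"gripper":100,"dz":0.02}
    - {"gripper":100,"dz":0.015}
    - {"gripper":100,"dz":0}
    - {"gripper":100,"dz":0}

```text
validation failed for argument at $.in...
```

```bash
python3 st.py; python3 -c "
from h import *
snap('scene','s1',(290,170,450,290),5);snap('top','t1',(290,175,420,290),5)"
```

```text
t 2.1 pos [ 0.4923 -0.0408  0.2721] toolx deg 1.85 z [-0.001  0.    -1.   ] F [-0.52 -0.37 -0.91] M [-0.031  0.059 -0.028] w 0.0869 q [ 0.67  0.06 -0.7   1.69  0.04  1.41 -1.58]
to axis in tool [ 0.0009  0.0051 -0.    ]
```

View pics/s1.png

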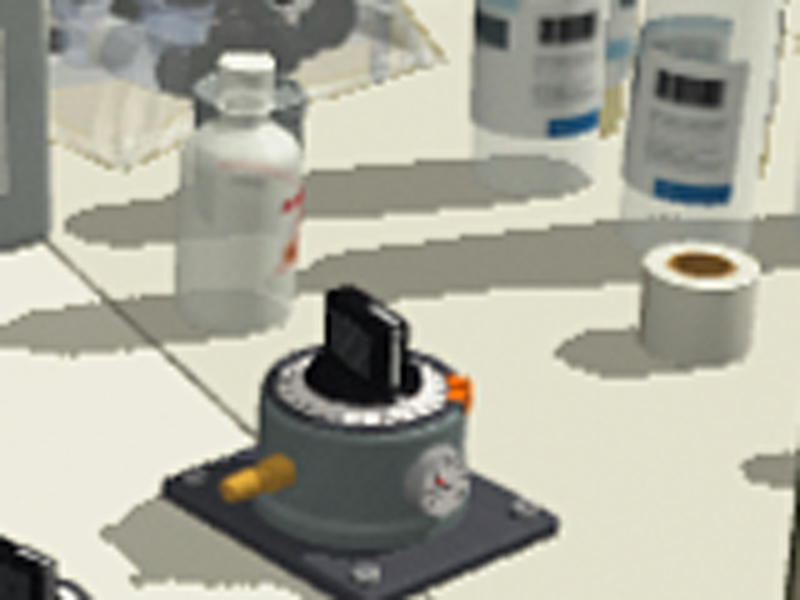

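View pics/t1.png

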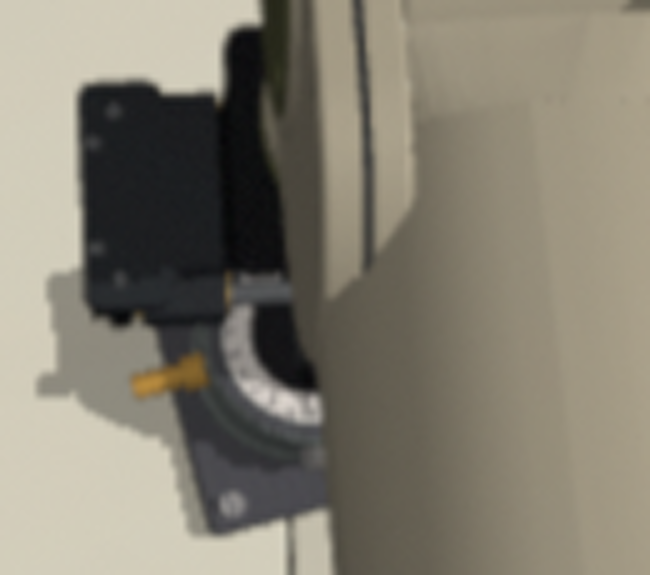

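The move was refused because every row needs all its fields. The scene view still shows the knob freely visible at crop (365,340). In the top view the gripper is above the knob.

arm_command:
  increments:
    - {"gripper":100,"dx":0.001,"dy":0.005,"dz":0.02,"spin":0}
    - {"gripper":100,"dx":0,"dy":0,"dz":0.03,"spin":0}
    - {"gripper":100,"dx":0,"dy":0,"dz":0.03,"spin":0}
    - {"gripper":100,"dx":0,"dy":0,"dz":0.03,"spin":0}
    - {"gripper":100,"dx":0,"dy":0,"dz":0.02,"spin":0}
    - {"gripper":100,"dx":0,"dy":0,"dz":0.015,"spin":0}
    - {"gripper":100,"dx":0,"dy":0,"dz":0,"spin":0}
    - {"gripper":100,"dx":0,"dy":0,"dz":0,"spin":0}

```text
time: 3.2
ee_pos: [0.4941, -0.0463, 0.1283]
eef_rot: [1.0, 0.017, 0.001, 0.0]
ft_force: [-0.6, -0.2, 0.2]
width: 0.0867
```

```bash
python3 st.py; python3 -c "
from h import *
snap('scene','s2',(290,170,450,290),5)"
```

```text
t 3.2 pos [ 0.4941 -0.0463  0.1283] toolx deg 1.93 z [ 0.001 -0.    -1.   ] F [-0.6  -0.16  0.21] M [-0.007 -0.026  0.005] w 0.0867 q [ 0.64  0.19 -0.69  1.88  0.14  1.11 -1.64]
to axis in tool [-0.0006 -0.0005 -0.    ]
```

View pics/s2.png

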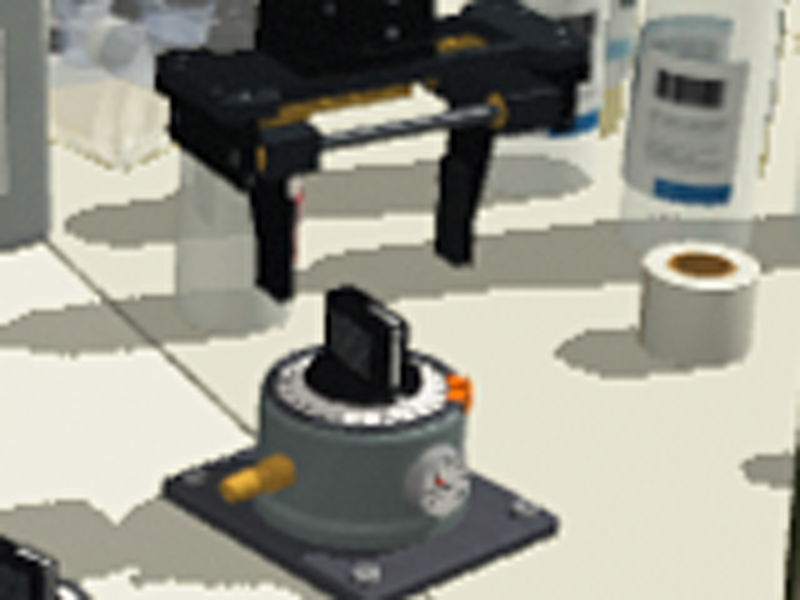

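The fingers straddle the bar, centred on it at crop (365,340), and clear of the bottle. Next I lower and grip.

arm_command:
  increments:
    - {"gripper":100,"dx":-0.0005,"dy":-0.0005,"dz":0.02,"spin":0}
    - {"gripper":100,"dx":0,"dy":0,"dz":0.015,"spin":0}
    - {"gripper":100,"dx":0,"dy":0,"dz":0.009,"spin":0}
    - {"gripper":100,"dx":0,"dy":0,"dz":0,"spin":0}
    - {"gripper":60,"dx":0,"dy":0,"dz":0,"spin":0}
    - {"gripper":30,"dx":0,"dy":0,"dz":0,"spin":0}
    - {"gripper":10,"dx":0,"dy":0,"dz":0,"spin":0}
    - {"gripper":10,"dx":0,"dy":0,"dz":0,"spin":0}
  grip_force: 20

```text
time: 4.25
ee_pos: [0.4931, -0.0459, 0.0837]
eef_rot: [1.0, 0.017, 0.0, 0.0]
ft_force: [-0.0, 0.2, -0.3]
width: 0.0548
```

```bash
python3 st.py
```

```text
t 4.25 pos [ 0.4931 -0.0459  0.0837] toolx deg 1.91 z [ 0. -0. -1.] F [-0.    0.2  -0.31] M [ 0.045 -0.015 -0.029] w 0.0548 q [ 0.62  0.25 -0.68  1.93  0.18  1.03 -1.68]
to axis in tool [ 0.0003 -0.0001  0.    ]
```

arm_command:
  increments:
    - {"gripper":0,"dx":0,"dy":0,"dz":0,"spin":0}
    - {"gripper":0,"dx":0,"dy":0,"dz":0,"spin":0}
    - {"gripper":0,"dx":0,"dy":0,"dz":0,"spin":0}
    - {"gripper":0,"dx":0,"dy":0,"dz":0,"spin":0}
    - {"gripper":0,"dx":0,"dy":0,"dz":0,"spin":0}
    - {"gripper":0,"dx":0,"dy":0,"dz":0,"spin":0}
    - {"gripper":0,"dx":0,"dy":0,"dz":0,"spin":0}
    - {"gripper":0,"dx":0,"dy":0,"dz":0,"spin":0}

```text
time: 5.25
ee_pos: [0.4931, -0.0465, 0.0836]
eef_rot: [1.0, 0.016, 0.0, 0.0]
ft_force: [0.1, -5.4, 0.9]
width: 0.0179
```

```bash
python3 st.py
```

```text
t 5.25 pos [ 0.4931 -0.0465  0.0836] toolx deg 1.88 z [ 0.    -0.001 -1.   ] F [ 0.06 -5.43  0.85] M [-1.242 -0.008  0.023] w 0.0179 q [ 0.62  0.25 -0.68  1.93  0.18  1.03 -1.68]
to axis in tool [ 0.0004 -0.0007 -0.    ]
```

arm_command:
  increments:
    - {"gripper":0,"dx":0,"dy":0.0006,"dz":0,"spin":0}
    - {"gripper":0,"dx":0,"dy":0,"dz":0,"spin":-6}
    - {"gripper":0,"dx":0,"dy":0,"dz":0,"spin":-6}
    - {"gripper":0,"dx":0,"dy":0,"dz":0,"spin":-6}
    - {"gripper":0,"dx":0,"dy":0,"dz":0,"spin":-6}
    - {"gripper":0,"dx":0,"dy":0,"dz":0,"spin":-6}
    - {"gripper":0,"dx":0,"dy":0,"dz":0,"spin":0}
    - {"gripper":0,"dx":0,"dy":0,"dz":0,"spin":0}

```text
time: 6.25
ee_pos: [0.493, -0.0466, 0.0835]
eef_rot: [0.962, 0.274, -0.0, 0.0]
ft_force: [-1.7, -5.3, 1.7]
width: 0.0179
```

```bash
python3 st.py
```

```text
t 6.25 pos [ 0.493  -0.0466  0.0835] toolx deg 31.78 z [-0. -0. -1.] F [-1.74 -5.34  1.7 ] M [-1.123  0.243 -0.002] w 0.0179 q [ 0.69  0.26 -0.76  1.93  0.21  1.03 -1.18]
to axis in tool [ 0.0008 -0.0005 -0.    ]
```

arm_command:
  increments:
    - {"gripper":0,"dx":-0.0005,"dy":0.0008,"dz":0,"spin":0}
    - {"gripper":0,"dx":0,"dy":0,"dz":0,"spin":-4}
    - {"gripper":0,"dx":0,"dy":0,"dz":0,"spin":-4}
    - {"gripper":0,"dx":0,"dy":0,"dz":0,"spin":-4}
    - {"gripper":0,"dx":0,"dy":0,"dz":0,"spin":-1}
    - {"gripper":0,"dx":0,"dy":0,"dz":0,"spin":0}
    - {"gripper":0,"dx":0,"dy":0,"dz":0,"spin":0}
    - {"gripper":0,"dx":0,"dy":0,"dz":0,"spin":0}

```text
time: 7.25
ee_pos: [0.493, -0.047, 0.0836]
eef_rot: [0.924, 0.382, -0.0, -0.0]
ft_force: [-1.9, -0.5, 3.2]
width: 0.0177
```

```bash
python3 st.py;python3 -c "
from h import *
snap('scene','s3',(290,170,450,290),5)"
```

```text
t 7.25 pos [ 0.493  -0.047   0.0836] toolx deg 44.89 z [-0.  0. -1.] F [-1.91 -0.46  3.23] M [ 0.014  0.506 -0.054] w 0.0177 q [ 0.72  0.27 -0.79  1.92  0.22  1.03 -0.96]
to axis in tool [ 0.0012 -0.0006  0.    ]
```

View pics/s3.png

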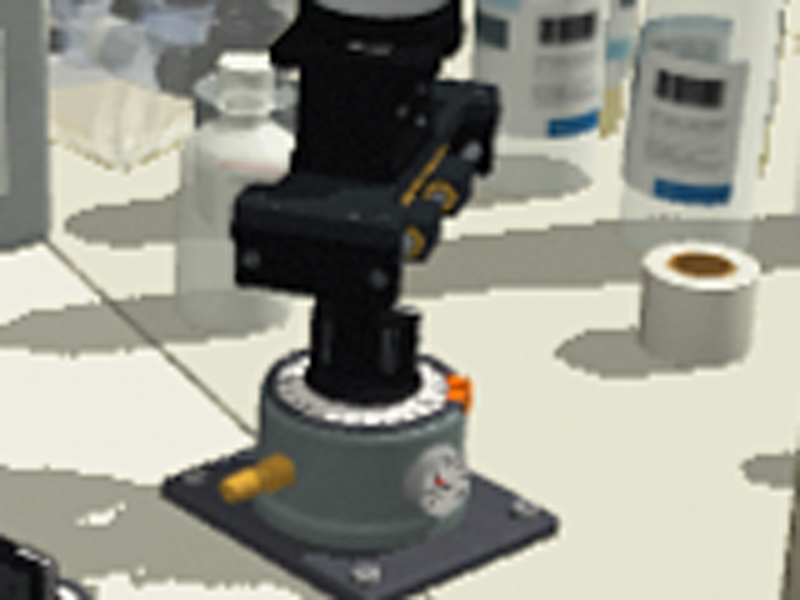

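The knob turns with the gripper; its bar is now at crop (370,350). Next, a gentle pull.

arm_command:
  increments:
    - {"gripper":0,"dx":0,"dy":0,"dz":-0.001,"spin":0}
    - {"gripper":0,"dx":0,"dy":0,"dz":-0.001,"spin":0}
    - {"gripper":0,"dx":0,"dy":0,"dz":-0.001,"spin":0}
    - {"gripper":0,"dx":0,"dy":0,"dz":-0.0005,"spin":0}
    - {"gripper":0,"dx":0,"dy":0,"dz":0,"spin":0}
    - {"gripper":0,"dx":0,"dy":0,"dz":0,"spin":0}
    - {"gripper":0,"dx":0,"dy":0,"dz":0,"spin":0}
    - {"gripper":0,"dx":0,"dy":0,"dz":0,"spin":0}
  grip_force: 30

```text
time: 8.3
ee_pos: [0.4929, -0.0473, 0.0869]
eef_rot: [0.924, 0.382, -0.0, -0.0]
ft_force: [-0.3, 1.9, -6.7]
width: 0.0181
```

```bash
python3 st.py
```

```text
t 8.3 pos [ 0.4929 -0.0473  0.0869] toolx deg 44.91 z [-0.  0. -1.] F [-0.28  1.92 -6.72] M [ 0.596  0.291 -0.008] w 0.0181 q [ 0.72  0.27 -0.79  1.92  0.22  1.04 -0.95]
to axis in tool [ 0.0014 -0.0007 -0.    ]
```

arm_command:
  increments:
    - {"gripper":0,"dx":0,"dy":0,"dz":-0.0005,"spin":0}
    - {"gripper":0,"dx":0,"dy":0,"dz":0,"spin":-1}
    - {"gripper":0,"dx":0,"dy":0,"dz":0,"spin":-1}
    - {"gripper":0,"dx":0,"dy":0,"dz":0,"spin":-1}
    - {"gripper":0,"dx":0,"dy":0,"dz":0,"spin":0}
    - {"gripper":0,"dx":0,"dy":0,"dz":0,"spin":0}
    - {"gripper":0,"dx":0,"dy":0,"dz":0,"spin":0}
    - {"gripper":0,"dx":0,"dy":0,"dz":0,"spin":0}

```text
time: 9.3
ee_pos: [0.4929, -0.0473, 0.0874]
eef_rot: [0.914, 0.406, -0.0, -0.0]
ft_force: [-3.3, 2.8, -8.1]
width: 0.0179
```

```bash
python3 st.py
```

```text
t 9.3 pos [ 0.4929 -0.0473  0.0874] toolx deg 47.91 z [-0. -0. -1.] F [-3.33  2.82 -8.13] M [ 0.823  0.802 -0.06 ] w 0.0179 q [ 0.73  0.27 -0.8   1.92  0.22  1.04 -0.9 ]
to axis in tool [ 0.0015 -0.0007 -0.    ]
```

arm_command:
  increments:
    - {"gripper":0,"dx":0,"dy":0,"dz":0,"spin":-1}
    - {"gripper":0,"dx":0,"dy":0,"dz":0,"spin":-1}
    - {"gripper":0,"dx":0,"dy":0,"dz":0,"spin":-1}
    - {"gripper":0,"dx":0,"dy":0,"dz":0,"spin":0}
    - {"gripper":0,"dx":0,"dy":0,"dz":0,"spin":0}
    - {"gripper":0,"dx":0,"dy":0,"dz":0,"spin":0}
    - {"gripper":0,"dx":0,"dy":0,"dz":0,"spin":0}
    - {"gripper":0,"dx":0,"dy":0,"dz":0,"spin":0}

```text
time: 10.3
ee_pos: [0.493, -0.0474, 0.0875]
eef_rot: [0.903, 0.43, -0.0, 0.0]
ft_force: [-3.6, 3.1, -7.1]
width: 0.0179
```

arm_command:
  increments:
    - {"gripper":0,"dx":0,"dy":0,"dz":0,"spin":-1}
    - {"gripper":0,"dx":0,"dy":0,"dz":0,"spin":-1}
    - {"gripper":0,"dx":0,"dy":0,"dz":0,"spin":-1}
    - {"gripper":0,"dx":0,"dy":0,"dz":0,"spin":0}
    - {"gripper":0,"dx":0,"dy":0,"dz":0,"spin":0}
    - {"gripper":0,"dx":0,"dy":0,"dz":0,"spin":0}
    - {"gripper":0,"dx":0,"dy":0,"dz":0,"spin":0}
    - {"gripper":0,"dx":0,"dy":0,"dz":0,"spin":0}

```text
time: 11.3
ee_pos: [0.4932, -0.0473, 0.0878]
eef_rot: [0.891, 0.453, 0.0, 0.0]
ft_force: [-3.7, 3.3, -4.6]
width: 0.0179
```

arm_command:
  increments:
    - {"gripper":0,"dx":0,"dy":0,"dz":-0.0005,"spin":0}
    - {"gripper":0,"dx":0,"dy":0,"dz":-0.0005,"spin":0}
    - {"gripper":0,"dx":0,"dy":0,"dz":-0.0005,"spin":0}
    - {"gripper":0,"dx":0,"dy":0,"dz":0,"spin":0}
    - {"gripper":0,"dx":0,"dy":0,"dz":0,"spin":0}
    - {"gripper":0,"dx":0,"dy":0,"dz":0,"spin":0}
    - {"gripper":0,"dx":0,"dy":0,"dz":0,"spin":0}
    - {"gripper":0,"dx":0,"dy":0,"dz":0,"spin":0}

```text
time: 12.3
ee_pos: [0.4932, -0.0473, 0.0894]
eef_rot: [0.891, 0.453, 0.0, 0.0]
ft_force: [-5.4, 2.1, -3.4]
width: 0.0181
```

```bash
python3 st.py
```

```text
t 12.3 pos [ 0.4932 -0.0473  0.0894] toolx deg 53.92 z [ 0. -0. -1.] F [-5.44  2.14 -3.43] M [0.904 1.325 0.004] w 0.0181 q [ 0.74  0.27 -0.82  1.92  0.23  1.05 -0.8 ]
to axis in tool [ 0.0013 -0.0008 -0.    ]
```

Pulling now takes only about 3 N, which is the sliding friction alone, so the stud is in the notch. I keep pulling in steps.

arm_command:
  increments:
    - {"gripper":0,"dx":0,"dy":0,"dz":-0.0007,"spin":0}
    - {"gripper":0,"dx":0,"dy":0,"dz":-0.0007,"spin":0}
    - {"gripper":0,"dx":0,"dy":0,"dz":-0.0006,"spin":0}
    - {"gripper":0,"dx":0,"dy":0,"dz":0,"spin":0}
    - {"gripper":0,"dx":0,"dy":0,"dz":0,"spin":0}
    - {"gripper":0,"dx":0,"dy":0,"dz":0,"spin":0}
    - {"gripper":0,"dx":0,"dy":0,"dz":0,"spin":0}
    - {"gripper":0,"dx":0,"dy":0,"dz":0,"spin":0}

```text
time: 13.3
ee_pos: [0.4933, -0.0473, 0.0915]
eef_rot: [0.891, 0.453, 0.0, 0.0]
ft_force: [-4.7, 3.5, -3.8]
width: 0.0179
```

arm_command:
  increments:
    - {"gripper":0,"dx":0,"dy":0,"dz":-0.001,"spin":0}
    - {"gripper":0,"dx":0,"dy":0,"dz":-0.001,"spin":0}
    - {"gripper":0,"dx":0,"dy":0,"dz":-0.001,"spin":0}
    - {"gripper":0,"dx":0,"dy":0,"dz":-0.001,"spin":0}
    - {"gripper":0,"dx":0,"dy":0,"dz":0,"spin":0}
    - {"gripper":0,"dx":0,"dy":0,"dz":0,"spin":0}
    - {"gripper":0,"dx":0,"dy":0,"dz":0,"spin":0}
    - {"gripper":0,"dx":0,"dy":0,"dz":0,"spin":0}

```text
time: 14.3
ee_pos: [0.4933, -0.0473, 0.0955]
eef_rot: [0.891, 0.453, 0.0, 0.0]
ft_force: [-4.9, 3.2, -2.6]
width: 0.0178
```

```bash
python3 st.py
```

```text
t 14.3 pos [ 0.4933 -0.0473  0.0955] toolx deg 53.92 z [ 0. -0. -1.] F [-4.92  3.22 -2.56] M [ 0.935  1.343 -0.048] w 0.0178 q [ 0.74  0.26 -0.82  1.91  0.22  1.06 -0.8 ]
to axis in tool [ 0.0013 -0.0008 -0.    ]
```

One more millimetre, to feel the stop.

arm_command:
  increments:
    - {"gripper":0,"dx":0,"dy":0,"dz":-0.0005,"spin":0}
    - {"gripper":0,"dx":0,"dy":0,"dz":-0.0005,"spin":0}
    - {"gripper":0,"dx":0,"dy":0,"dz":-0.0003,"spin":0}
    - {"gripper":0,"dx":0,"dy":0,"dz":0,"spin":0}
    - {"gripper":0,"dx":0,"dy":0,"dz":0,"spin":0}
    - {"gripper":0,"dx":0,"dy":0,"dz":0,"spin":0}
    - {"gripper":0,"dx":0,"dy":0,"dz":0,"spin":0}
    - {"gripper":0,"dx":0,"dy":0,"dz":0,"spin":0}

```text
time: 15.3
ee_pos: [0.4928, -0.0474, 0.0959]
eef_rot: [0.891, 0.453, -0.0, -0.0]
ft_force: [0.4, 3.1, -24.9]
width: 0.0178
```

```bash
python3 -c "
from h import *
snap('scene','s4',(315,200,435,290),6)"
```

```text
(no output)
```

View pics/s4.png

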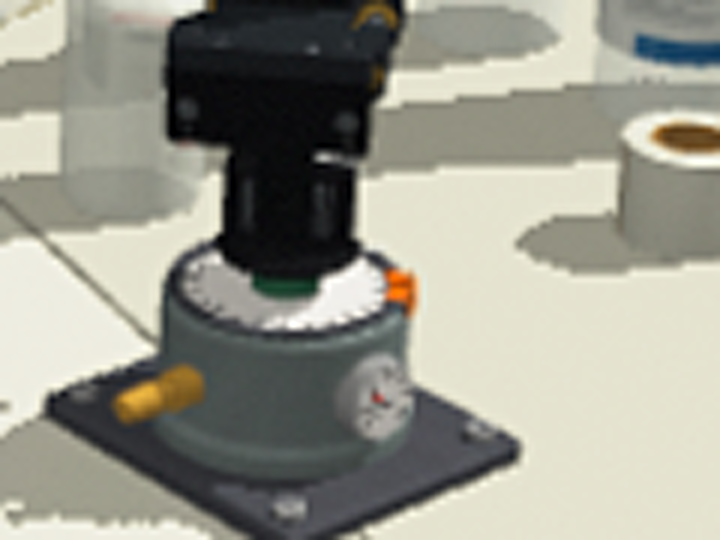

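The green sleeve shows at crop (285,285) and the force rose to 25 N, so the knob is at its stop. I ease off and open the gripper.

arm_command:
  increments:
    - {"gripper":0,"dx":0,"dy":0,"dz":0.0007,"spin":0}
    - {"gripper":0,"dx":0,"dy":0,"dz":0,"spin":0}
    - {"gripper":30,"dx":0,"dy":0,"dz":0,"spin":0}
    - {"gripper":60,"dx":0,"dy":0,"dz":0,"spin":0}
    - {"gripper":100,"dx":0,"dy":0,"dz":0,"spin":0}
    - {"gripper":100,"dx":0,"dy":0,"dz":0,"spin":0}
    - {"gripper":100,"dx":0,"dy":0,"dz":0,"spin":0}
    - {"gripper":100,"dx":0,"dy":0,"dz":0,"spin":0}

```text
time: 16.35
ee_pos: [0.4931, -0.0474, 0.0957]
eef_rot: [0.891, 0.453, 0.0, 0.0]
ft_force: [-0.3, 0.4, 0.4]
width: 0.068
```

arm_command:
  increments:
    - {"gripper":100,"dx":0,"dy":0,"dz":0,"spin":0}
    - {"gripper":100,"dx":0,"dy":0,"dz":-0.005,"spin":0}
    - {"gripper":100,"dx":0,"dy":0,"dz":-0.015,"spin":0}
    - {"gripper":100,"dx":0,"dy":0,"dz":-0.025,"spin":0}
    - {"gripper":100,"dx":0,"dy":0,"dz":-0.03,"spin":0}
    - {"gripper":100,"dx":0,"dy":0,"dz":-0.03,"spin":0}
    - {"gripper":100,"dx":0,"dy":0,"dz":-0.03,"spin":0}
    - {"gripper":100,"dx":0,"dy":0,"dz":-0.02,"spin":0}

```text
time: 17.35
ee_pos: [0.4935, -0.0471, 0.2532]
eef_rot: [0.891, 0.454, 0.001, 0.001]
ft_force: [0.2, -0.1, -0.7]
width: 0.087
```

arm_command:
  increments:
    - {"gripper":100,"dx":0,"dy":0,"dz":-0.02,"spin":0}
    - {"gripper":100,"dx":0,"dy":0,"dz":0,"spin":0}
    - {"gripper":100,"dx":0,"dy":0,"dz":0,"spin":0}
    - {"gripper":100,"dx":0,"dy":0,"dz":0,"spin":0}
    - {"gripper":100,"dx":0,"dy":0,"dz":0,"spin":0}
    - {"gripper":100,"dx":0,"dy":0,"dz":0,"spin":0}
    - {"gripper":100,"dx":0,"dy":0,"dz":0,"spin":0}
    - {"gripper":100,"dx":0,"dy":0,"dz":0,"spin":0}

```text
time: 18.35
ee_pos: [0.4931, -0.0473, 0.2706]
eef_rot: [0.891, 0.453, 0.0, -0.0]
ft_force: [-0.1, 0.1, 1.0]
width: 0.087
```

```bash
python3 st.py; python3 -c "
from h import *
snap('scene','s5',(315,200,435,290),6)"
```

```text
t 18.35 pos [ 0.4931 -0.0473  0.2706] toolx deg 53.91 z [ 0.  0. -1.] F [-0.09  0.07  0.99] M [ 0.044 -0.028 -0.023] w 0.087 q [ 0.81  0.08 -0.84  1.68  0.06  1.4  -0.67]
to axis in tool [ 0.0014 -0.0006  0.    ]
```

View pics/s5.png

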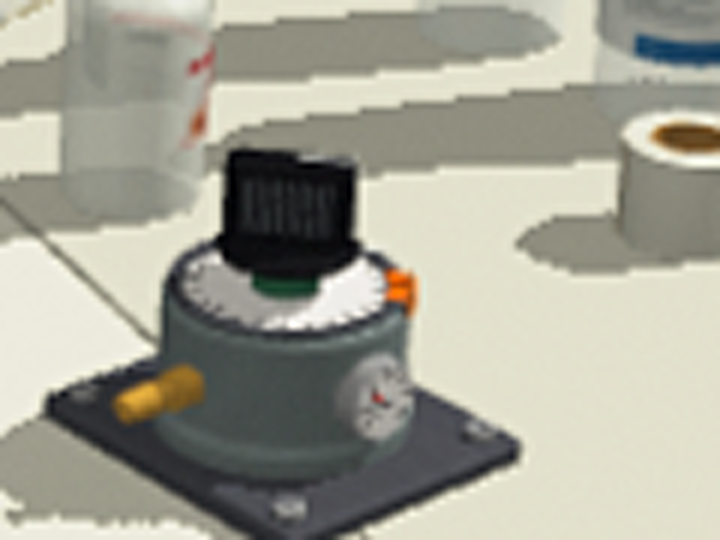

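View pics/full_s5.png

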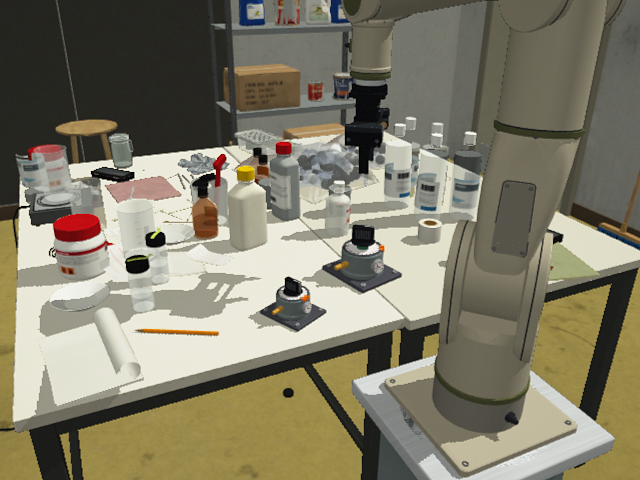

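The knob stands out with the green sleeve showing at crop (285,285), and the white line points towards the orange mark at crop (400,290). The vial and tape look where they were, and the arm is clear of everything. I hand the job in.

```bash
python3 -c "
from h import *
print(job.close_job())"
```

```text
the job is handed in; nothing more can be done
None
```

The suction regulator is set and locked: the knob is turned to the orange mark, pulled all the way out, and released. I handed the job in at about 18 s of the 58 s allowed.

- **Turning:** I gripped the larger regulator's bar and turned it about 43° counter-clockwise to the near end of the orange arc. A gentle pull stopped there after about 3 mm at about 7 N, so I turned on in 3° steps.
- **Finding the notch:** The pull dropped to about 3 N, sliding friction only, after 9° more. From the first picture, this is about 5.5° (0.1 rad) short of the middle of the mark, within the 0.34 rad allowed.
- **Pulling out:** The tool rose about 12 mm in all. At the end the force climbed to 25 N against the end stop. In the search, the most I pulled against the lock plate was about 8 N.
- **Last checks:** After letting go, the scene picture shows the knob out with its green sleeve visible and the line towards the mark. The vial and tape look unmoved. The arm was clear above the knob with about 1 N on the wrist.
- **Not checked:** The pill pot was hidden behind the arm in that last picture, though my moves went well above it. I took no top-camera picture at the end, so the final knob angle comes from the tool's turn, not from a new measurement.

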